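# Third hand: hold a coat-hook block against the sprung stop

### The job

We are adding a hook to the white coat rail lying in the plywood jig. First swing the orange turnbutton square across the edge of the rail so it cannot lift, then pick up the loose wooden hook block, lay it flat on the rail between the two pencil lines with its hook end away from the sprung stop, and push its plain end squarely against the stop until the black pointer stands in the green zone (about 10 newtons), never driving the stop to the end of its travel. Keep it gripped and pressed steadily there for at least three seconds and finish while still holding and pressing, as I will drive the screws; leave the bell, opener and bins alone.

Things in the scene. Friction and masses are not known exactly. Their poses are not given: they have to be found in the camera images.
- jig: Plywood jig board fixed on the bench, 240 (x) x 300 (y) x 18 mm. Origin: centre of its underside, on the bench; x points from the turnbutton's side towards the sprung stop, y along the rail, z up. It lies anywhere in front of the robot, turned up to 0.3 rad.
- rail: White coat rail, loose in the jig between low wooden ledges (2 mm play): 110 (x) x 230 (y) x 18 mm, its underside 18 mm and its top 36 mm above the bench. Origin: centre of its underside, 20 mm towards -x from the jig's centre; axes as the jig's. Two pencil lines 38 mm apart, along x at y = +-19 mm, show where the loose block goes. A hook block like the loose one is already fitted at rail y = -93 mm; its hook reaches 92 mm above the bench.
- turn_pivot (a point): Pivot axis (vertical) of the turnbutton, at the bar's mid-height, 47 mm above the bench, at x = -95, y = +85 mm in the jig frame.
- turn_tip (a point): Free end of the orange turnbutton, 60 mm from the pivot, at the bar's mid-height. The bar is 18 mm wide and 16 mm tall (39 to 55 mm above the bench, 3 mm clear over the rail's top) and reaches 18 mm behind the pivot.
- turnbutton (a joint): Turnbutton angle, rad. 0: the bar points along the jig's +y, beside the rail; it grows clockwise seen from above; 1.57: the bar points along the jig's +x, square across the rail's edge. It starts at 0 to 0.4 and has an end stop at 1.62. Stiff friction (0.05 N m): it stays where it is left.
- block_centre (a point): Centre of the loose light-wood hook block, 90 (x) x 36 (y) x 28 mm (z), 0.09 to 0.18 kg, lying on the bench; the point is 14 mm above its underside, axes are the block's. A steel wire hook stands on top of the -x part only (from x = -20 to -62 mm, up to 56 mm above the underside); the +x end is the plain end. Grip it across its 36 mm width at the middle.
- block_front (a point): Centre of the plain end face of the loose hook block, 45 mm along its +x from block_centre.
- block: The same loose hook block; origin at the centre of its underside, axes the block's.
- stop_face (a point): Centre of the black rubber face (44 mm wide, 28 mm tall, 38 to 66 mm above the bench) of the sprung stop, which looks along the jig's -x. Released it lies at x = 5, y = 0, z = 52 mm in the jig frame, over the rail; it moves with the stop.
- stop (a joint): Travel of the sprung stop along the jig's +x, m: 0 released, 0.028 at the end of its travel. It pushes back with 3 N + 0.5 N per mm. A black pointer on it rides along a scale on top of the aluminium housing: white below 0.008, green from 0.008 to 0.020 (7 to 13 N; the middle, 0.014, is 10 N), red beyond. The housing is 64 mm tall above the bench, from x = 60 to 120 mm in the jig frame, 56 mm wide.
- bell: Red bike bell, 54 mm across, 41 mm tall, a bystander; origin at the centre of its underside.
- opener: Flat stainless bottle opener, about 120 mm long and 5 mm thick, a bystander; origin near its middle, on its underside.
- bins: Stacked pair of clear plastic bins, 150 x 180 x 113 mm, a bystander; origin at the centre of its underside.
There are look-alikes about, which are no part of the job. Several things look just like the block: the one meant starts nearest to the robot's base.

How it is judged (in metres and radians):
On the way, in this order (a step that is already met when the one before it is completed fails the run):
1. the turnbutton is swung square across the rail's edge (value of joint turnbutton above 1.37 rad), for 0.2 s.
2. the block, flat on the rail between the lines, is pressed against the stop with the pointer in the green zone for 2.5 s (value of joint stop between 0.007 and 0.021 m and contact force between block and stop between 6 and 14.5 N and contact force between the fingers and block above 2 N and z of block_centre in the frame of jig between 0.046 and 0.054 m and angle between block's own z axis and vertical below 0.1 rad and y of block_front in the frame of jig between -0.01 and 0.01 m and angle between the x axis of block and the x axis of jig, either way round below 0.14 rad and x of block_front in the frame of jig above 0.005 m and x of block_centre in the frame of jig below -0.005 m), for 2.5 s.
At the end, for the whole second after the job is handed in: Turnbutton within 0.2 rad of square; block flat on the rail (4 mm, 0.1 rad), hook end away, within 10 mm of the middle of the lines and 0.14 rad of square, at rest, held by the fingers, pressing the stop (travel 7 to 21 mm, 6 to 14.5 N); rail within 10 mm of its place (all of step 2 and value of joint turnbutton above 1.37 rad and linear speed of block below 0.02 m/s and distance of rail from where it was at the start of the episode below 0.01 m); the arm keeps its last pose, push and grip.
It fails at once if the stop is driven to the end of its travel (value of joint stop above 0.0265 m).
It fails at once if the bell is disturbed (distance of bell from where it was at the start of the episode above 0.03 m).
It fails at once if the opener is disturbed (distance of opener from where it was at the start of the episode above 0.03 m).
It fails at once if the bins are disturbed (distance of bins from where it was at the start of the episode above 0.03 m).
It also fails if it takes over 64 s, if anything falls off the work surface, if the arm or the gripper's body presses on something with over 40 N, if the wrist force passes 120 N, or if a joint passes its speed limit or range.

### The arm

A 6-joint arm with a two-finger parallel gripper is mounted at the origin on the work surface. World frame = base frame: x ahead of the robot, y to its left, z up, the work surface at z = 0. Lengths are in mm, angles in rad, forces in N, time in s.
With the tool pointing down it reaches from about 300 to 775 mm from the base axis. Payload 14.6 kg.
Tool frame: the origin (TCP) lies between the finger pads; the fingertips stand 25 mm ahead of it and the grasp point (between the pads) lies 6 mm ahead of it; z points along the fingers, y is the line along which they close (so a half turn about z gives the same grasp; the last joint's range is limited). The gripper opens to 94 mm and grips with 3 to 60 N. Pads are 16 mm wide; open, the fingers measure 119 mm over their backs; the gripper's body (75 mm by 177 mm) begins 78 mm behind the grasp point.
Start: joints at [-1.274, 0.3, 1.521, -0, 1.321, -0.067], TCP at [195.698, -513.996, 230.446] pointing down, gripper open.
Joint ranges: [-3.03, 3.03], [-0.79, 2.21], [0.23, 2.52], [-1.04, 4.18], [0, 3.07], [-2.55, 2.55]. Speed limits (rad/s): [2.22, 2.22, 2.57, 3.14, 3.14, 3.14].

### API

Orientations are given as [roll, pitch, yaw] about the fixed x, y, z axes, in that order (R = Rz(yaw) Ry(pitch) Rx(roll)).
In Python, from cell import manip gives the robot as it stands. The module is installed in compiled form; this text tells all that it offers.
- The arm moves only by the tool step_arm, never from a script. Its argument "series" is one flat list of numbers, 5 for each row, row after row: the shift along the world's x, y, z in mm, then the turn about the world's z in rad, then the closure, from 0 (fully open) to 1 (shut). In form: [dx, dy, dz, spin, jaw, dx, dy, dz, spin, jaw, ...]. A call has 1 to 20 rows; each row shifts and turns the commanded pose from where the row before left it; what a row does not reach is not made up. A row lasts 1/8 s, in which the tool goes at most 62.5 mm and 10.7 degrees, less where a joint would pass 70% of its speed; a pose out of reach is approached as far as the arm can. A call is refused whole if a number of a shift passes 62.5 or a number of a turn 0.188, either way. A call with a gripper value outside its range is refused whole. The fingers move at their own pace and stop on an object; "squeeze" is the grip in N (left out, the last holds). Time passes only in rows, so rows that do not move let the fingers close. It gives the time, the measured TCP pose, the force, the opening and the grip force at its end, in the units of the state.
- manip.read_state(): the state, without advancing time (a new reading comes with each control period).
- manip.camera(name): name is "scene" or "side" or "wrist"; returns (picture, depth): 480x640x3 uint8, blue, green, red; 480x640 float32, mm along the optical axis (not along the pixel's ray), 0 where there is no reading.
- manip.camera_info(name): a dict with "fovy" (degrees; the focal length in pixels is half the picture's height over the tangent of half this angle, whatever the lens; pixels are square), "cx", "cy" (the principal point, pixels), "eye" and "orientation" of the camera in the world. Camera axes: x right, y down, z forward; pixel columns grow to the right and rows downward; lengths in mm; the calibration is good to about 2 mm. A picture is of the moment at which its call begins: read the wrist's pose just before it. camera_info takes no time and is no camera call; for the wrist camera it gives the pose at the moment of the call.
- manip.sign_off(): hands the job in; it is judged then, once.
The state is a dict: "clock": time; "joints": joint angles; "qd": joint speeds; "effort": joint torques, N m; "eef_pos": TCP position; "eef_rot": TCP orientation; "wrist_force": force on the tool from outside, world axes, zero at the start; "moment": the same for the moment, N m; "finger_gap": finger opening in mm; "finger_force": force on a finger pad.
Only numpy, scipy, OpenCV 4.12 (cv2) and the standard library are available. Lean on these libraries where they do the work, as an engineer would, in place of code of your own. Each camera call takes 0.05 s, during which the arm holds its last target. There are 200 camera calls.

## Working session

There is one attempt and no reset: what is moved stays moved. The work goes in short steps, Python scripts to look and compute and a tool call to move; the robot and the scene stay as the last step left them, time stands still between calls to the robot, and variables do not carry over. Pictures are saved under pics/ and viewed, at most 10 in all, crops included, and the job is handed in when it is done.

Besides the shell and the picture viewer there is one more tool, called after "Request:" as a command line: name --argument value ..., lists and objects as JSON in quotes. step_arm: Moves the arm, as the interface text tells. Its arguments: {"type":"object","properties":{"series":{"type":"array"},"squeeze":{"type":"number"}},"required":["series"]}

```bash
mkdir -p pics
cat > h.py <<'E'
import numpy as np, cv2
from cell import manip
from scipy.spatial.transform import Rotation as R
def info(n):
    i=manip.camera_info(n); f=240/np.tan(np.radians(i['fovy'])/2)
    o=np.array(i['orientation'],float)
    M=o if o.shape==(3,3) else R.from_euler('xyz',o).as_matrix() if o.size==3 else R.from_quat(o).as_matrix()
    return f,i['cx'],i['cy'],np.array(i['eye'],float),M
def shot(n):
    c=info(n); p,d=manip.camera(n); return c,p,d
def cast(c,u,v,z):
    f,cx,cy,e,M=c; r=M@np.array([(u-cx)/f,(v-cy)/f,1]); return e+r*(z-e[2])/r[2]
def cloud(c,d):
    f,cx,cy,e,M=c; v,u=np.mgrid[:480,:640]
    P=np.stack([(u-cx)/f*d,(v-cy)/f*d,d],-1); return P@M.T+e
def proj(c,p):
    f,cx,cy,e,M=c; q=M.T@(np.array(p)-e); return cx+f*q[0]/q[2],cy+f*q[1]/q[2]
E
python3 - <<'E'
from h import *
print(manip.read_state())
for n in('scene','side','wrist'):
    print(n,manip.camera_info(n)); c,p,d=shot(n); cv2.imwrite(f'pics/{n}0.png',p); np.savez(f'{n}0.npz',p=p,d=d)
E
```

```text
{'clock': 0.0, 'joints': array([-1.27359467e+00,  3.00473513e-01,  1.52156377e+00, -2.62851429e-05,
        1.32069127e+00, -6.65815677e-02]), 'qd': array([ 0.00076303,  0.00132958,  0.00121305, -0.00046982,  0.00040358,
       -0.00031045]), 'effort': array([-2.12355910e-03, -5.31805193e+01, -3.52731550e+01,  7.07652443e-02,
        2.43665732e-02, -8.76095442e-05]), 'eef_pos': array([ 195.63147052, -513.78999589,  229.89231308]), 'eef_rot': array([-3.14045758e+00, -5.01700786e-05,  3.63789714e-01]), 'wrist_force': array([ 0.39100038,  0.14766507, -0.29081323]), 'moment': array([ 0.01006669, -0.03589091,  0.01651698]), 'finger_force': 0.0, 'finger_gap': 93.66826644366127}
scene {'fovy': 57.471992414119725, 'cx': 325.2745194095298, 'cy': 236.2990828733317, 'eye': array([1290.11520921,  142.56593083, 1112.89261263]), 'orientation': array([-2.55734895,  0.01535358,  1.76577417])}
side {'fovy': 53.388915686891146, 'cx': 325.01048758622665, 'cy': 239.9822532049223, 'eye': array([ -19.04654995, -686.43314094, 1084.11790086]), 'orientation': array([-2.40996805, -0.01389298, -0.76405073])}
wrist {'fovy': 67.3008069852494, 'cx': 320.332725044818, 'cy': 238.7628027487889, 'eye': array([ 268.50042135, -485.49905154,  383.78894081]), 'orientation': array([ 2.86769540e+00,  1.60925681e-03, -1.20697937e+00])}
```

View pics/scene0.png

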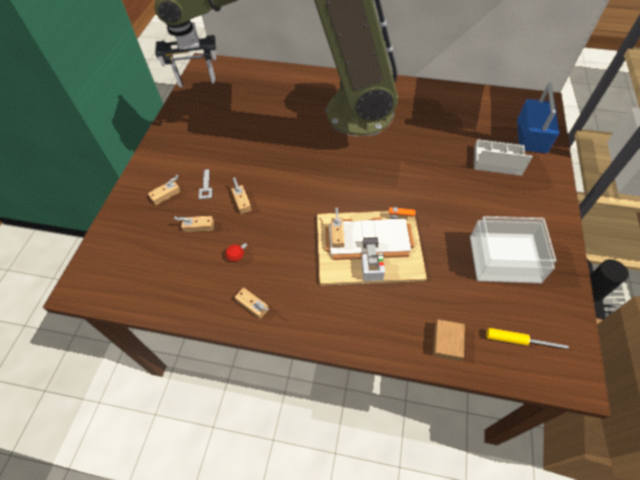

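View pics/side0.png

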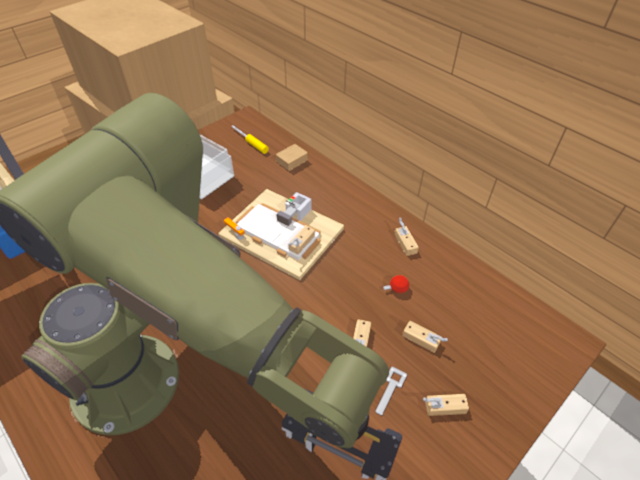

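The scene view shows the jig at about (371,247), the orange bar at (402,212) and the stop housing at (373,265). Four loose blocks lie at (164,193), (198,224), (241,197) and (252,302), and (241,197) looks nearest the base. In the side view it is at (362,333), partly hidden.

Run:
```python
from h import *
c=info('scene'); z=np.load('scene0.npz'); p,d=z['p'],z['d']
P=cloud(c,d)
for n,u,v in(('A',164,193),('B',198,224),('C',241,197),('D',252,302)):
    q=cast(c,u,v,28); print(n,q.round(),np.hypot(*q[:2]).round(), P[v,u].round())
hsv=cv2.cvtColor(p,cv2.COLOR_BGR2HSV)
def rect(m,zz,name):
    v,u=np.nonzero(m); Q=np.array([cast(c,a,b,zz)[:2] for a,b in zip(u,v)],np.float32)
    r=cv2.minAreaRect(Q); print(name,len(u),r); return Q
H,S,V=cv2.split(hsv)
# wood-light mask
m=((H>10)&(H<28)&(S>60)&(V>150)).astype(np.uint8)
n,l,st,ce=cv2.connectedComponentsWithStats(m)
for i in range(1,n):
    if st[i,4]>60: print(i,st[i],ce[i].round()); rect(l==i,18 if st[i,4]>2000 else 28,i)
jm=np.zeros_like(m);jm[200:295,305:440]=1
for k in range(4):pass
om=((H<14)&(S>200)&(V>180)&(jm>0)); Q=rect(om,55,'orange'); print(Q.mean(0), P[om].mean(0))
# bell, opener
rm=((H<6)|(H>174))&(S>180)&(V>120)&(jm==0); rm[:230]=0; rm[270:]=0; rect(rm,25,'bell')
big=np.hstack([cv2.resize(p[160:240,140:280],None,fx=4,fy=4,interpolation=2)[:, :],]) 
j=cv2.resize(p[195:295,305:435],None,fx=4,fy=4,interpolation=2)
W=np.zeros((600,560,3),np.uint8); W=np.zeros((320+400,560,3),np.uint8); W[:320,:560]=big; W[320:,:520]=j
cv2.imwrite('pics/crop1.png',cv2.resize(W,None,fx=.83,fy=.83))
```

```text
A [ 521. -553.   28.] 760.0 [ 525. -550.   33.]
B [ 617. -402.   28.] 736.0 [ 617. -403.   28.]
C [ 492. -304.   28.] 579.0 [ 491. -305.   27.]
D [ 835. -167.   28.] 852.0 [ 835. -167.   28.]
4 [628  49  12  36 235] [635.  62.]
4 235 ((-427.6966552734375, 1023.8472900390625), (41.24679183959961, 233.59210205078125), 79.7774658203125)
15 [577 131  35  41 598] [599. 147.]
15 598 ((82.86332702636719, 814.7987060546875), (112.10491943359375, 183.5635986328125), 85.65585327148438)
20 [148 181  31  24 367] [163. 192.]
20 367 ((513.9990844726562, -554.8829345703125), (62.596092224121094, 93.31656646728516), 49.39111328125)
21 [231 185  20  27 283] [242. 199.]
21 283 ((495.8876953125, -303.20709228515625), (111.12576293945312, 39.64718246459961), 33.53252029418945)
22 [597 185  43  24 495] [620. 199.]
22 495 ((272.31915283203125, 855.282470703125), (130.2333526611328, 83.22293090820312), 89.50553131103516)
27 [ 317  207  110   78 4307] [368. 251.]
27 4307 ((583.0313720703125, 119.1219482421875), (261.1803283691406, 307.12060546875), 13.699325561523438)
29 [181 216  33  13 294] [199. 222.]
29
[... 269 characters left out ...]
 408] [250. 301.]
72 408 ((834.5189208984375, -168.01589965820312), (99.75271606445312, 40.1505126953125), 63.400447845458984)
78 [435 319  30  39 962] [450. 338.]
78 962 ((835.79541015625, 361.7425231933594), (92.24665069580078, 71.30332946777344), 0.3052230179309845)
80 [487 327  44  18 314] [508. 336.]
80 314 ((803.4872436523438, 508.6539611816406), (31.794145584106445, 107.54219055175781), 0.16778883337974548)
orange 53 ((475.372314453125, 198.7572021484375), (22.45864486694336, 74.95470428466797), 10.504384994506836)
[476.30862 202.34633] [467.61933595 203.02111006  43.82560067]
bell 239 ((690.2619018554688, -263.4271240234375), (56.81285858154297, 49.7684211730957), 17.105308532714844)
```

View pics/crop1.png

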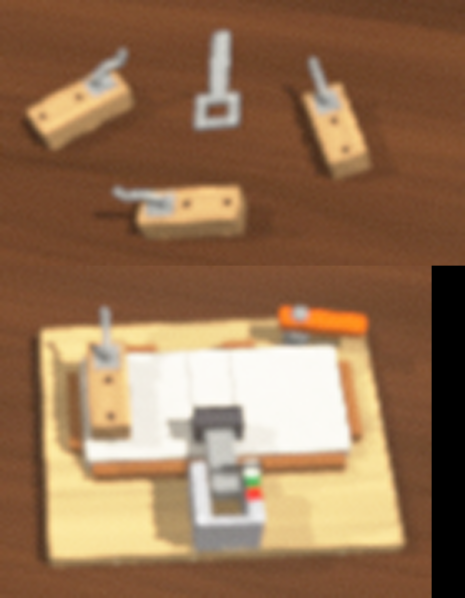

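The block meant is C at (241,197): it is 579 mm from the base and the next nearest is 736 mm. The crop shows its hook at the base side, (323,98), and its plain end at (350,165). Next I go above the jig for a close look.

Request:
step_arm --series '[25,54,0,-0.01,1,25,54,0,-0.01,1,25,54,0,-0.01,1,25,54,0,-0.01,1,25,54,0,-0.01,1,25,54,0,-0.01,1,25,54,0,-0.01,1,25,54,0,-0.01,1,25,54,0,-0.01,1,25,54,0,-0.01,1,25,54,0,-0.01,1,25,54,0,-0.01,1,0,0,0,0,1,0,0,0,0,1]' --squeeze 15

```text
clock: 1.9
eef_pos: [495.4, 133.7, 230.1]
eef_rot: [3.141, 0.001, 0.244]
wrist_force: [0.1, 0.1, -0.6]
finger_gap: 0.4
finger_force: 0.0
```

Run:
```python
from h import *
s=manip.read_state(); print(s['clock'],s['eef_pos'],s['eef_rot'])
c,p,d=shot('wrist'); np.savez('w1.npz',p=p,d=d); cv2.imwrite('pics/w1.png',p)
import pickle; pickle.dump(c,open('w1.pkl','wb'))
hsv=cv2.cvtColor(p,cv2.COLOR_BGR2HSV); H,S,V=cv2.split(hsv)
def rect(m,zz,name):
    n,l,st,ce=cv2.connectedComponentsWithStats(m.astype(np.uint8)); i=1+st[1:,4].argmax()
    v,u=np.nonzero(l==i); Q=np.array([cast(c,a,b,zz)[:2] for a,b in zip(u,v)],np.float32)
    print(name,len(u),ce[i].round(),cv2.minAreaRect(Q)); return Q
Q=rect((H<14)&(S>200)&(V>150),55,'orange')
Q=rect((S<40)&(V>200),36,'rail')
P=cloud(c,d); 
m=(abs(P[...,2]-18)<4)&(d>0); rect(m,18,'board')
m=(abs(P[...,2]-36)<3)&(d>0); rect(m,36,'railtop-depth')
m=(abs(P[...,2]-64)<4)&(d>0); rect(m,64,'housing')
m=(abs(P[...,2]-55)<4)&(d>0)&(H<14)&(S>200); rect(m,55,'bar')
```

```text
1.9 [495.36136256 133.68601185 230.07174229] [3.14149487e+00 9.41476390e-04 2.44226801e-01]
orange 234 [261. 227.] ((474.4824523925781, 198.72573852539062), (17.155689239501953, 76.42545318603516), 2.305534601211548)
rail 21973 [340. 150.] ((567.5725708007812, 114.16533660888672), (108.63614654541016, 227.7951202392578), 13.51540470123291)
board 33136 [362. 101.] ((582.97900390625, 117.3290023803711), (231.004150390625, 298.0778503417969), 13.55213737487793)
railtop-depth 23289 [342. 149.] ((567.6109619140625, 114.049560546875), (109.2099838256836, 228.2329559326172), 13.512864112854004)
housing 4136 [469. 155.] ((583.3477783203125, 23.294368743896484), (89.26707458496094, 36.61412811279297), 13.566265106201172)
bar 292 [260. 226.] ((474.7035217285156, 198.5963134765625), (18.06073570251465, 76.59709930419922), 2.784724473953247)
```

View pics/w1.png

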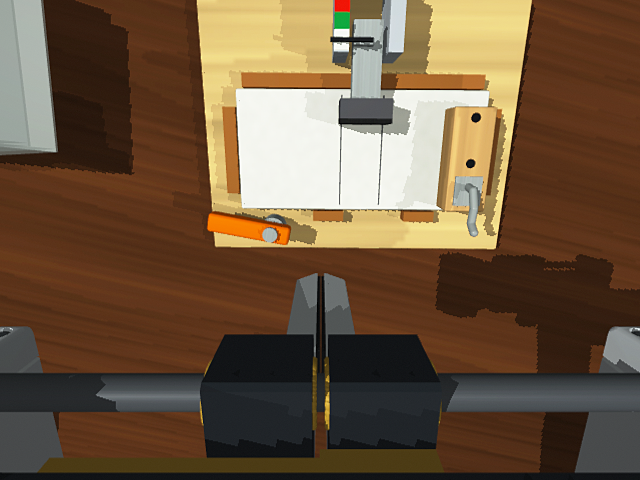

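The wrist view shows the bar at (250,228) with its pivot at (272,234), the rail at (340,150), the lines at columns 340 and 380, and the stop face at (366,112). Rail size measures 109x228, so the jig is at (587,119) with yaw 0.236. The pivot is at (475,179) and the button angle is about 0.2. Next I swing the button with closed fingers.

Request:
step_arm --series '[-23,45,0,0,1,-24,45,0,0,1,0,0,-50,0,1,0,0,-50,0,1,0,0,-40,0,1,0,0,-22,0,1,0,0,0,0,1,5,0,0,0,1,6,2.5,0,0,1,5.5,2.5,0,0,1,7,1,0,0,1,7,0.6,0,0,1,7,-1.5,0,0,1,7.5,-2,0,0,1,6,-3.5,0,0,1,6,-3.5,0,0,1,6.5,-6.5,0,0,1,1.5,-2,0,0,1,0,0,0,0,1,0,0,0,0,1]'

```text
clock: 4.45
eef_pos: [513.7, 211.6, 68.5]
eef_rot: [3.142, -0.0, 0.244]
wrist_force: [-0.1, 0.7, 0.0]
finger_gap: 0.4
finger_force: 0.0
```

```bash
cat > bar.py <<'E'
from h import *
s=manip.read_state(); print(s['clock'],s['eef_pos'].round(1),s['wrist_force'].round(1))
for n in('scene','wrist'):
    c,p,d=shot(n); cv2.imwrite(f'pics/bar_{n}.png',p)
    H,S,V=cv2.split(cv2.cvtColor(p,cv2.COLOR_BGR2HSV)); m=((H<14)&(S>200)&(V>150))
    if n=='scene': m[:200]=0;m[295:]=0;m[:,:315]=0;m[:,435:]=0
    v,u=np.nonzero(m)
    if len(u)<10: continue
    Q=np.array([cast(c,a,b,55)[:2] for a,b in zip(u,v)],np.float32); print(n,len(u),Q.mean(0),cv2.minAreaRect(Q),'tip expect',474.8+58,179.2+14)
E
python3 bar.py
```

```text
4.45 [513.7 211.6  68.5] [-0.1  0.7  0. ]
scene 44 [511.39142 185.37053] ((576.6475830078125, 180.7128448486328), (23.59013557434082, 181.0992889404297), 84.68341064453125) tip expect 532.8 193.2
wrist 1499 [515.2422 189.3002] ((547.2674560546875, 214.9286346435547), (107.84613037109375, 47.823760986328125), 15.521055221557617) tip expect 532.8 193.2
```

Run:
```python
from h import *
c,p,d=shot('wrist'); P=cloud(c,d); H,S,V=cv2.split(cv2.cvtColor(p,cv2.COLOR_BGR2HSV))
m=((H>5)&(H<16)&(S>180)&(V>120)&(abs(P[...,2]-55)<3))
Q=P[m][:,:2].astype(np.float32); print(len(Q),Q.mean(0),cv2.minAreaRect(Q)); cv2.imwrite('pics/w2.png',p)
x,y,w,h=cv2.boundingRect(m.astype(np.uint8)); print(x,y,w,h)
```

```text
1928 [517.2202 189.786 ] ((515.6266479492188, 189.8704833984375), (35.27397918701172, 17.415735244750977), 15.086856842041016)
347 270 35 64
```

View pics/w2.png

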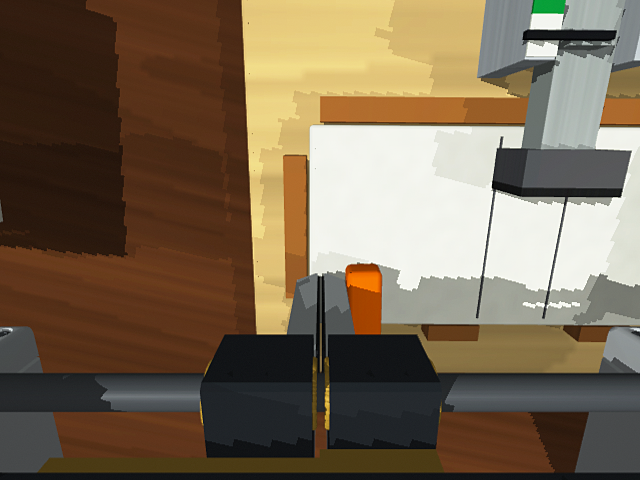

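The bar at (364,300) lies across the rail edge at 15.1° world, so the joint stands at about 1.54 rad. Next I go to the block.

Request:
step_arm --series '[-2,8,0,0,1,0,0,55,0,1,0,0,55,0,1,0,0,52,0,1,-8.5,-57,0,0.034,0,-8.5,-57,0,0.034,0,-8.5,-57,0,0.034,0,-8.5,-57,0,0.034,0,-8.5,-57,0,0.034,0,-8.5,-57,0,0.034,0,-8.5,-57,0,0.034,0,-8.5,-57,0,0.034,0,-8.5,-57,0,0.034,0,-8.5,-57,0,0.034,0,0,0,0,0,0,0,0,0,0,0]'

```text
clock: 6.6
eef_pos: [426.9, -349.7, 230.3]
eef_rot: [-3.141, -0.0, 0.584]
wrist_force: [0.3, 1.1, 0.4]
finger_gap: 94.0
finger_force: 0.0
```

```bash
cat > blk.py <<'E'
from h import *
s=manip.read_state(); print(s['clock'],s['eef_pos'].round(1),s['eef_rot'].round(3))
c,p,d=shot('wrist'); cv2.imwrite('pics/w3.png',p); P=cloud(c,d); H,S,V=cv2.split(cv2.cvtColor(p,cv2.COLOR_BGR2HSV))
m=((abs(P[...,2]-28)<4)&(d>0)).astype(np.uint8)
n,l,st,ce=cv2.connectedComponentsWithStats(m)
for i in range(1,n):
    if st[i,4]>800: print(st[i],cv2.minAreaRect(P[l==i][:,:2].astype(np.float32)),P[l==i].mean(0).round(1))
m=(P[...,2]>45)&(P[...,2]<62)&(d>0); 
v,u=np.nonzero(m); print('hook',P[m].mean(0) if m.any() else 0,u.mean(),v.mean())
E
python3 blk.py
```

```text
6.6 [ 426.9 -349.7  230.3] [-3.141 -0.     0.584]
[ 432   58  104   72 3838] ((607.081298828125, -410.3946228027344), (36.361785888671875, 90.41190338134766), 14.23697280883789) [ 605.9 -407.8   27.6]
[ 302   90   39   97 3447] ((490.2266845703125, -307.0782470703125), (88.85696411132812, 36.05227279663086), 33.461341857910156) [ 493.  -305.3   27.7]
[ 487  238   91   53 2594] ((507.4073791503906, -562.5307006835938), (37.15502166748047, 90.8363037109375), 49.12816619873047) [ 510.3 -562.4   27.5]
hook [ 528.41589138 -437.8031843    48.77210009] 462.4013157894737 181.0236842105263
```

View pics/w3.png

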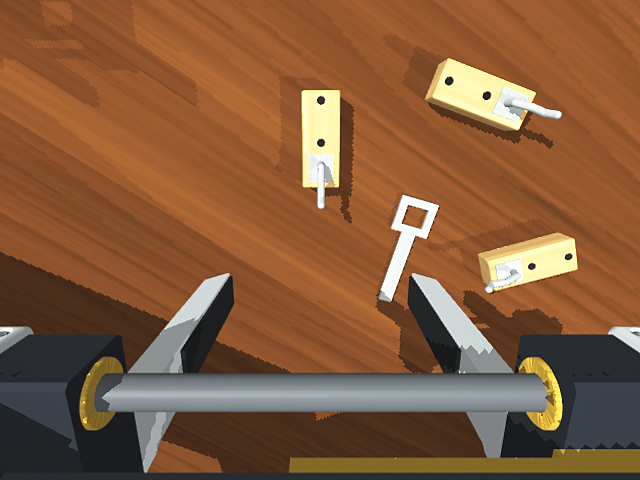

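The target is at (321,138) with its hook toward the gripper, so the plain end is tool +x. The other blocks, at (480,95) and (528,258), and the opener, at (410,245), are clear of a half-open grasp. Measured centre is (490,-307), yaw 0.584, which matches the tool.

Request:
step_arm --series '[31.5,21.3,0,0,0.25,31.8,21.3,0,0,0.25,0,0,-55,0,0.25,0,0,-55,0,0.25,0,0,-50,0,0.25,0,0,-30,0,0.25,0,0,-10,0,0.25,0,0,0,0,0.25,0,0,0,0,1,0,0,0,0,1,0,0,0,0,1,0,0,0,0,1,0,0,0,0,1,0,0,20,0,1,0,0,50,0,1,0,0,50,0,1,0,0,0,0,1]' --squeeze 45

```text
clock: 8.78
eef_pos: [491.3, -308.7, 155.6]
eef_rot: [3.134, -0.003, 0.584]
wrist_force: [0.4, 0.4, -0.9]
finger_gap: 35.8
finger_force: 45.0
```

```bash
cat > held.py <<'E'
from h import *
s=manip.read_state(); print(s['clock'],s['eef_pos'].round(1),s['eef_rot'].round(3),s['wrist_force'].round(1),s['finger_gap'])
c,p,d=shot('wrist'); cv2.imwrite('pics/w4.png',p); P=cloud(c,d); H,S,V=cv2.split(cv2.cvtColor(p,cv2.COLOR_BGR2HSV))
T=R.from_euler('xyz',s['eef_rot']).as_matrix(); L=(P-s['eef_pos'])@T   # tool frame
m=(abs(L[...,1])<20)&(L[...,0]>8)&(L[...,0]<60)&(L[...,2]>-15)&(L[...,2]<40)&(d>0)&(H>10)&(H<30)
Q=L[m]; t=Q[abs(Q[:,2]-np.median(Q[:,2]))<3]
print(len(Q),'top z tool',np.median(t[:,2]),'x max',np.percentile(t[:,0],99.5),'y',np.percentile(t[:,1],[1,99]))
A=np.c_[t[:,:2],np.ones(len(t))]; print('slope',np.linalg.lstsq(A,t[:,2],rcond=None)[0]); print(cv2.minAreaRect(t[:,:2].astype(np.float32)))
E
python3 held.py
```

```text
8.775 [ 491.3 -308.7  155.6] [ 3.134e+00 -3.000e-03  5.840e-01] [ 0.4  0.4 -0.9] 35.781168760240696
6403 top z tool 3.2252744838798635 x max 45.45695367865489 y [-17.84794042  16.69372456]
slope [9.11717849e-03 2.11320962e-03 3.01138968e+00]
((26.813861846923828, -0.8021087646484375), (36.1041145324707, 37.60318374633789), 89.83929443359375)
```

View pics/w4.png

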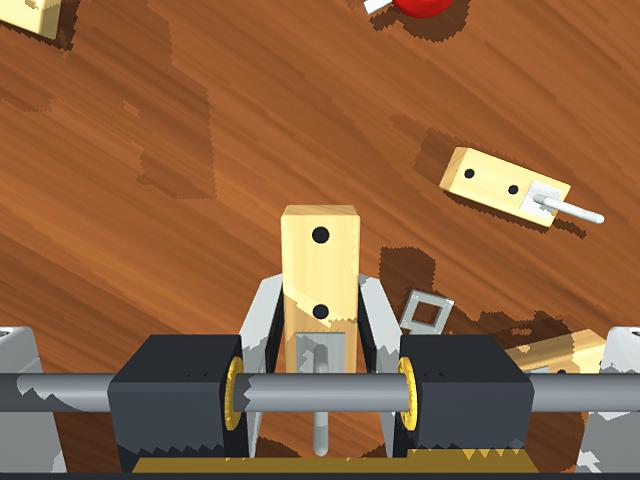

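The block is held square, its top 3 mm ahead of the TCP and its front at 45.5 mm. The plain end at (320,210) faces away from the robot. Next I carry it over the rail.

Request:
step_arm --series '[5.8,52,0,-0.0435,1,5.8,52,0,-0.0435,1,5.8,52,0,-0.0435,1,5.8,52,0,-0.0435,1,5.8,52,0,-0.0435,1,5.8,52,0,-0.0435,1,5.8,52,0,-0.0435,1,5.8,52,0,-0.0435,1,0,0,0,0,1,0,0,0,0,1,0,0,0,0,1]'

```text
clock: 10.2
eef_pos: [536.3, 107.1, 150.1]
eef_rot: [3.142, 0.001, 0.235]
wrist_force: [-0.5, 0.5, -0.9]
finger_gap: 35.4
finger_force: 45.0
```

```bash
cat >> held.py <<'E'
cx=np.array([np.cos(.2361),np.sin(.2361)]); J=np.array([587.0,118.8]); ey=np.array([-cx[1],cx[0]])
def jig(q): return np.array([(q[:2]-J)@cx,(q[:2]-J)@ey])
print('tcp in jig',jig(s['eef_pos']))
X=np.stack([(P[...,:2]-J)@cx,(P[...,:2]-J)@ey],-1)
h=(abs(P[...,2]-66)<3)&(d>0)&(V<110)&(S<90)&(abs(X[...,0]-10)<30)&(abs(X[...,1])<40)
if h.sum()>30: print('stop rubber',h.sum(),np.percentile(X[h],[2,98],axis=0).round(1))
r=(abs(P[...,2]-36)<3)&(S<40)&(V>200)&(d>0); print('rail edge x max',np.percentile(X[r],[1,99],axis=0).round(1))
dk=(abs(P[...,2]-36)<4)&(V<120)&(S<120)&(abs(X[...,1])<26)&(X[...,0]>-60)&(X[...,0]<0)
print('lines y',[(X[dk][...,1][X[dk][...,1]*k>8].mean(),(X[dk][...,1]*k>8).sum()) for k in(1,-1)])
E
python3 held.py
```

```text
10.2 [536.3 107.1 150.1] [3.142e+00 1.000e-03 2.350e-01] [-0.5  0.5 -0.9] 35.440261366462984
6472 top z tool 3.2086761709730647 x max 45.08447909719478 y [-18.17946644  16.80643148]
slope [9.74265233e-03 9.17427143e-04 2.97803428e+00]
((26.64932632446289, -0.6695098876953125), (36.189613342285156, 37.29133987426758), 89.99547576904297)
tcp in jig [-52.072182     0.51373012]
stop rubber 2110 [[  4.9 -21.8]
 [ 23.7  20.2]]
rail edge x max [[ -71.  -106.9]
 [  33.8  112.3]]
lines y [(np.float64(18.58390890182823), np.int64(30)), (np.float64(-19.406042886162965), np.int64(35))]
```

View pics/w4.png

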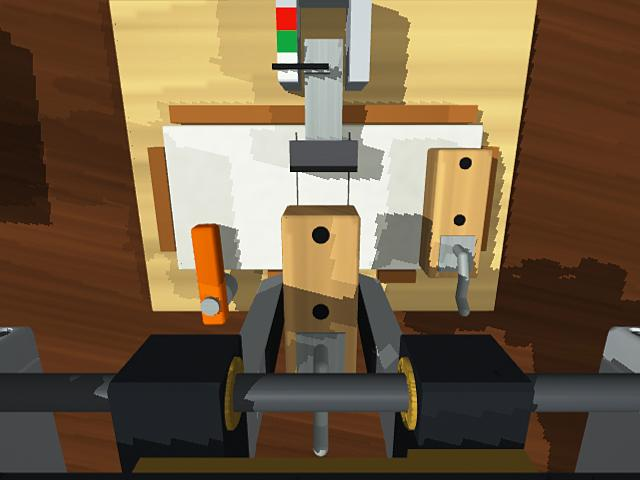

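The picture shows the block at (320,260) in line with the lines, the stop face at (324,155) and the bar across the rail edge at (208,270). Jig-frame checks agree to about 1 mm. Next I lower it.

Request:
step_arm --series '[0,0,-40,0,1,0,0,-30,0,1,0,0,-11,0,1,0,0,0,0,1,0,0,0,0,1,0,0,-1,0,1,0,0,0,0,1]'

```text
clock: 11.12
eef_pos: [536.6, 108.2, 68.9]
eef_rot: [3.141, -0.001, 0.236]
wrist_force: [-0.3, 0.2, -0.4]
finger_gap: 35.7
finger_force: 45.0
```

Request:
step_arm --series '[0,0,-0.7,0,1,0,0,0,0,1,0,0,0,0,1]'

```text
clock: 11.5
eef_pos: [536.4, 108.2, 67.7]
eef_rot: [-3.142, 0.0, 0.236]
wrist_force: [0.3, -0.4, -1.2]
finger_gap: 35.6
finger_force: 45.0
```

Request:
step_arm --series '[0,0,-0.7,0,1,0,0,0,0,1,0,0,0,0,1]'

```text
clock: 11.88
eef_pos: [536.4, 108.2, 67.0]
eef_rot: [-3.142, 0.0, 0.236]
wrist_force: [-0.3, -0.1, -0.8]
finger_gap: 35.9
finger_force: 45.0
```

Request:
step_arm --series '[0.5,-2,-0.4,0,1,3.9,0.94,0,0,1,3.9,0.94,0,0,1,3.9,0.94,0,0,1,3.9,0.94,0,0,1,1.7,0.4,0,0,1,1.7,0.4,0,0,1,0,0,0,0,1,0,0,0,0,1]'

```text
clock: 13.0
eef_pos: [555.2, 110.6, 66.7]
eef_rot: [3.142, 0.002, 0.236]
wrist_force: [-9.2, -2.8, 7.8]
finger_gap: 35.2
finger_force: 45.0
```

```bash
sleep 0; python3 held.py
```

```text
13.0 [555.2 110.6  66.7] [3.142e+00 2.000e-03 2.360e-01] [-9.2 -2.8  7.8] 35.232916844674605
5703 top z tool 3.087714039671745 x max 44.42646877150556 y [-18.08197139  16.93061067]
slope [1.23445836e-03 1.54365084e-03 3.06815850e+00]
((27.474748611450195, -0.5933475494384766), (36.12998962402344, 38.95901107788086), 89.92117309570312)
tcp in jig [-32.8297804   -0.53238933]
stop rubber 4822 [[  3.9 -21.8]
 [ 32.   20.3]]
rail edge x max [[ -61.6 -109. ]
 [  33.7  112.7]]
lines y [(np.float64(nan), np.int64(0)), (np.float64(-20.95627281409689), np.int64(20))]held.py:17: RuntimeWarning: Mean of empty slice.
  print('lines y',[(X[dk][...,1][X[dk][...,1]*k>8].mean(),(X[dk][...,1]*k>8).sum()) for k in(1,-1)])
  ret = ret.dtype.type(ret / rcount)
```

Request:
step_arm --series '[2,0.5,0.3,0,1,2,0.5,0,0,1,1.5,0.35,0,0,1,0,0,0,0,1,0,0,0,0,1]'

```text
clock: 13.68
eef_pos: [560.3, 111.8, 66.8]
eef_rot: [3.142, 0.004, 0.236]
wrist_force: [-10.9, -3.4, 6.9]
finger_gap: 35.6
finger_force: 45.0
```

```bash
python3 held.py 2>/dev/null
```

```text
13.675 [560.3 111.8  66.8] [3.142 0.004 0.236] [-10.9  -3.4   6.9] 35.58976427144329
5693 top z tool 3.122494658542897 x max 44.421801826278866 y [-18.20860955  16.80577959]
slope [ 5.01495979e-04 -2.12471992e-04  3.12543694e+00]
((27.05406951904297, -0.6876564025878906), (38.19306182861328, 36.14176559448242), 0.3231801986694336)
tcp in jig [-27.5481759   -0.57139602]
stop rubber 5085 [[-18.7 -22.5]
 [ 37.2  21.2]]
rail edge x max [[ -60.1 -109.3]
 [  33.5  112.7]]
lines y [(np.float64(nan), np.int64(0)), (np.float64(-21.11953896898108), np.int64(19))]
```

View pics/w4.png

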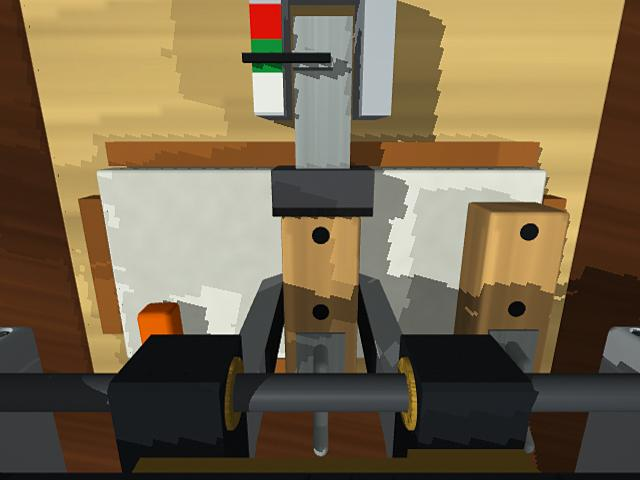

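The pointer at (286,57) stands mid-green (rows 40 to 72), with the block flush on the stop at (322,215) and the rail in place. The estimated travel is about 12.5 mm and the force about 9.5 N. I hold here.

Request:
step_arm --series '[0,0,0,0,1,0,0,0,0,1,0,0,0,0,1,0,0,0,0,1,0,0,0,0,1,0,0,0,0,1,0,0,0,0,1,0,0,0,0,1,0,0,0,0,1,0,0,0,0,1,0,0,0,0,1,0,0,0,0,1,0,0,0,0,1,0,0,0,0,1,0,0,0,0,1,0,0,0,0,1,0,0,0,0,1,0,0,0,0,1]'

```text
clock: 15.98
eef_pos: [560.3, 111.8, 66.7]
eef_rot: [-3.142, 0.004, 0.236]
wrist_force: [-11.7, -3.6, 6.3]
finger_gap: 35.6
finger_force: 45.0
```

Request:
step_arm --series '[0,0,0,0,1,0,0,0,0,1,0,0,0,0,1,0,0,0,0,1,0,0,0,0,1,0,0,0,0,1,0,0,0,0,1,0,0,0,0,1,0,0,0,0,1,0,0,0,0,1,0,0,0,0,1,0,0,0,0,1,0,0,0,0,1,0,0,0,0,1,0,0,0,0,1,0,0,0,0,1,0,0,0,0,1,0,0,0,0,1]'

```text
clock: 18.23
eef_pos: [560.3, 111.8, 66.7]
eef_rot: [-3.142, 0.004, 0.236]
wrist_force: [-10.5, -3.3, 6.1]
finger_gap: 35.6
finger_force: 45.0
```

```bash
python3 held.py 2>/dev/null | grep -E 'tcp|x max|^1'; python3 -c "
from cell import manip; print(manip.sign_off())"
```

```text
18.225 [560.3 111.8  66.7] [-3.142  0.004  0.236] [-10.5  -3.3   6.1] 35.556910857315664
5695 top z tool 3.0840574344247016 x max 44.45573980137178 y [-18.15895726  16.87528739]
tcp in jig [-27.56054406  -0.54268467]
rail edge x max [[ -60.4 -109.3]
the job is handed in; nothing more can be done
None
```

I swung the turnbutton square (about 1.54 rad), and the hook block is gripped flat between the lines, pressing the stop in the green zone at an estimated 9 to 10 N; I held it about 4.5 s and handed the job in still pressing, but no verdict came back.

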